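Clear the reject and lift the ware carrier

TASK

The small beaker standing in the carrier is cracked: take it out and drop it into the reject crate while the carrier stays standing on the worktop. Then take the carrier by its handle, lift it at least 12 cm clear of the worktop and keep it steady and level with the brooch still lying in it; finish like that, holding the carrier in the air, with nothing else supporting it. Leave the tools lying around undisturbed.

Things in the scene. Friction and masses are not known exactly. Their poses are not given: they have to be found in the camera images.
- carrier: shallow pale wooden tray with a darker wooden carrying handle fixed upright across its middle, about 0.35 kg, loose. 124 mm along its own x, 224 mm along y; floor 7 mm thick; rim 6 mm thick, 15 mm high. A 14 mm thick rail on y = 0 (top at 21 mm) parts it into two bays, centres at y = -57 and +57 mm, each 112 mm (x) by 99 mm (y) inside. Origin: centre of the underside. Its y axis points left, turned at most 0.5 rad towards the robot
- carrier_grip (a point): centre of the carrier's grip bar, 64 mm above the carrier's underside, over its middle. The bar is 84 mm long along the carrier's x, 14 mm thick along its y with flat upright sides, and 24 mm high (from 52 to 76 mm above the underside); two 14 mm square posts at x = -35 and +35 mm carry it. Pinch it across its 14 mm (along the carrier's y). The point's axes are those of the carrier
- beaker: small plain unglazed ceramic beaker standing upright in one of the carrier's bays (either one), straight-sided, 42 mm across, 42 mm high, wall 3.5 mm, open at the top, a hairline crack down one side; about 50 g. Origin: centre of its underside, z up
- brooch: the pale flat oval ceramic brooch lying in the other bay of the carrier, 48 mm along its own x, 71 mm along y, 7 mm thick, 20 g. Origin: centre of its underside. It stays there
- reject_crate: open slatted wooden crate fixed to the worktop, left of the carrier, 150 mm (own x) by 140 mm (own y), 60 mm high, walls 6 mm, floor 6 mm thick. Origin: centre of its underside
- old_reject: mottled scallop shell, 42 x 81 x 18 mm, rejected earlier; it lies inside the crate at the crate's +x side and stays in the crate. Origin: centre of its underside
- rubber_kidney: red rubber kidney, 52 x 100 x 8 mm, flat on the worktop; a bystander. Origin: centre of its underside
- wood_rib: flat wooden throwing rib, 58 x 109 x 8 mm; a bystander. Origin: centre of its underside
- ring_cutter: metal ring cutter, 67 mm across, 22 mm high; a bystander. Origin: centre of its underside
- wood_stamp: turned wooden stamp standing upright, 33 mm across, 62 mm high; a bystander. Origin: centre of its underside
- banding_wheel: round grey cast banding wheel fixed behind the work, head 203 mm across, 104 mm high. Origin: centre of its underside
- mini_vice: small blue bench vice fixed to the right, 141 (x) x 84 (y) mm, 76 mm high. Origin: centre of its underside
Mind the look-alikes: they are no part of the job. What is shaped like the beaker but blue is not meant.

How it is judged:
By the outcome, as a careful person would: the job done as asked, in the order asked, and still so for the second after the job is handed in, while the arm keeps its last pose, push and grip.
It also fails if it takes over 56 s, if anything falls off the work surface, if the arm or the gripper's body presses on something with over 40 N, if the wrist force passes 120 N, or if a joint passes its speed limit or range.

ROBOT

A 6-joint arm with a two-finger parallel gripper is mounted at the origin on a cart in front of the work surface, level with it; the furniture and walls round the work are solid. World frame = base frame: x ahead of the robot, y to its left, z up, the work surface at z = 0. Lengths are in m, angles in rad, forces in N, time in s.
With the tool pointing down it reaches from about 0.425 to 0.95 m from the base axis. Payload 3.5 kg.
Tool frame: the origin (TCP) lies at the very end of the fingers, on their centre line; the grasp point (between the pads) lies 19 mm behind it (tcp_to_grasp is the distance from the TCP to the grasp point, in m); z points along the fingers, y is the direction in which the jaws open and shut (so a half turn about z gives the same grasp; the last joint's range is limited). The gripper opens to 85 mm and grips with 20 to 120 N. Pads are 22 mm wide; open, the fingers measure 114 mm over their backs; the gripper's body (76 mm by 85 mm) begins 54 mm behind the grasp point. The pads swing forward as they close: fully open they stand 13 mm farther back than shut.
Start: joints at [-1.466, 0.286, 1.577, -0, 1.279, -0.15], TCP at [0.17, -0.653, 0.231] pointing down, gripper open.
Joint ranges: [-2.77, 2.77], [-0.9, 2.22], [0.21, 2.48], [-1.53, 4.67], [0.24, 2.81], [-2.84, 2.84]. Speed limits (rad/s): [2.79, 2.79, 3.14, 3.14, 3.14, 3.14].

INTERFACE

Orientations are given as a unit quaternion [x, y, z, w].
In Python, from plant import * gives the robot as it stands. The module is installed in compiled form; this text tells all that it offers.
- The arm moves only by the tool arm_command, never from a script. Its argument "steps" is a list of rows, each a list of 3 entries, a list of its own where there are three numbers: the turn, a rotation vector about the tool's x, y, z in rad, then the shift along the tool's x, y, z in m, then the gripper command: -1 is shut, 1 is fully open, values between are in proportion. A call has 1 to 12 rows; each row is the pose to reach, as a shift and turn from the pose measured when the call began, along the tool's axes at that moment; what a row does not reach only later rows make up. A row lasts 1/8 s, in which the tool goes at most 62.5 mm and 10.7 degrees, less where a joint would pass 70% of its speed; a pose out of reach is approached as far as the arm can. A call with a gripper value outside its range is refused whole. The fingers move at their own pace and stop on an object; "force" is the grip in N (left out, the last holds). Time passes only in rows, so rows that repeat a pose let the fingers close. It gives the time, the measured TCP pose, the force and the opening at its end, in the units of the state.
- get_state(): the state, without advancing time (a new reading comes with each control period).
- read_camera(name): name is "side" or "top"; returns a dict with "frame" (400x640x3 uint8, red, green, blue), "vfov" (degrees; the focal length in pixels is half the picture's height over the tangent of half this angle, whatever the lens; pixels are square), "cx", "cy" (the principal point, pixels), "dist" ([k1, k2, p1, p2, k3] as OpenCV has them; the pictures are not rectified), "position" and "rotation" of the camera in the world. Camera axes: x right, y up, looking along -z (the intrinsics and any distortion apply to the point x, -y, -z); pixel columns grow to the right and rows downward; lengths in m; the calibration is good to about 2 mm. A picture is of the moment at which its call begins. There is no depth.
- sign_off(): hands the job in, once; it reports no verdict.
The state is a dict: "time": time; "qpos": joint angles; "dq": joint speeds; "joint_efforts": joint torques, N m; "eef_pos": TCP position; "tcp_rot": TCP orientation; "contact_force": force on the tool from outside, world axes, zero at the start; "wrist_torque": the same for the moment, N m; "opening": opening from 0.0 (shut) to 1.0 (fully open).
Only numpy, scipy, OpenCV 4.12 (cv2) and the standard library are available. Lean on these libraries where they do the work, as an engineer would, in place of code of your own. Each camera call takes 0.05 s, during which the arm holds its last target.

## Working session

There is one attempt and no reset: what is moved stays moved. The work goes in short steps, Python scripts to look and compute and a tool call to move; the robot and the scene stay as the last step left them, time stands still between calls to the robot, and variables do not carry over. Pictures are saved under pics/ and viewed, and the job is handed in when it is done.

Besides the shell and the picture viewer there is one more tool, called in YAML: its name, and indented under it one key for each argument. arm_command: Moves the arm, as the interface text tells. Its arguments: {"type":"object","properties":{"steps":{"type":"array"},"force":{"type":"number"}},"required":["steps"]}

```bash
mkdir -p pics
python3 - <<'E'
from plant import *
import cv2
s=get_state(); print({k:s[k] for k in s})
for n in("top","side"):
    c=read_camera(n); cv2.imwrite(f"pics/{n}0.png",c["frame"][:,:,::-1])
    print(n,{k:c[k] for k in c if k!="frame"})
E
```

```text
{'time': 0.0, 'qpos': array([-1.46596519e+00,  2.87182388e-01,  1.57817126e+00, -2.53019817e-05,
        1.27858237e+00, -1.50032705e-01]), 'dq': array([-0.00181598, -0.00188998, -0.00152734, -0.00134411,  0.00048441,
       -0.0010915 ]), 'joint_efforts': array([-4.46952163e-04, -4.05988455e+01, -2.92625517e+01, -1.75838277e-04,
        5.91620308e-03,  8.64293725e-06]), 'eef_pos': array([ 0.17010916, -0.65254059,  0.22993913]), 'tcp_rot': array([ 9.91890388e-01,  1.27090850e-01,  1.43714116e-05, -1.17165905e-03]), 'contact_force': array([-0.4879083 , -0.57736646,  0.23314753]), 'wrist_torque': array([ 0.01522578, -0.03097652, -0.02074194]), 'opening': 0.9963798030307768}
top {'vfov': 49.392794657311356, 'cx': 318.6354859534151, 'cy': 195.83863487300195, 'dist': array([-0.03872487,  0.        ,  0.        ,  0.        ,  0.        ]), 'position': array([0.29747622, 0.01379245, 1.12549709]), 'rotation': array([ 0.08403231, -0.07609693, -0.68500175,  0.71966689])}
side {'vfov': 55.19390432383699, 'cx': 318.8807873955372, 'cy': 204.3598993139036, 'dist': array([-0.08352129,  0.        ,  0.        ,  0.        ,  0.        ]), 'position': array([ 0.45499203, -0.91867963,  0.5671732 ]), 'rotation': array([ 0.51511788, -0.02197283, -0.02370559,  0.85650967])}
```

View pics/top0.png

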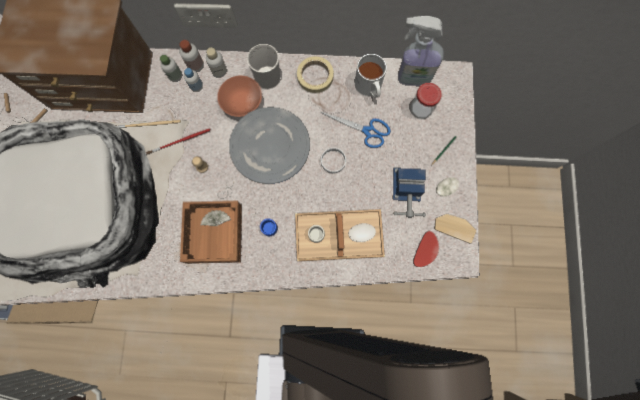

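View pics/side0.png

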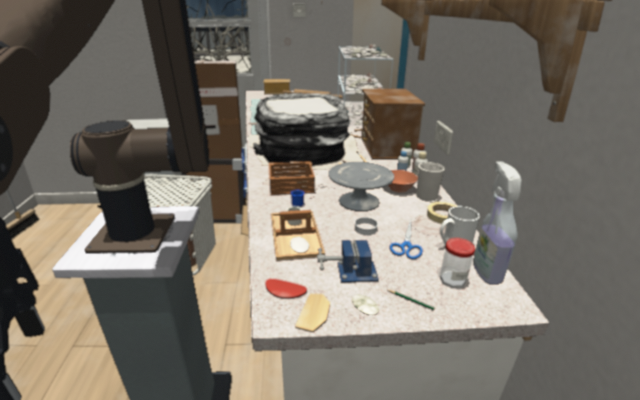

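The top view shows the carrier at about (340,235). Things that could be taken for the beaker:
- pale beaker in the carrier's left bay, (316,233)
- blue look-alike on the worktop, (269,228)
- far cup, (263,60)

The pale one in the bay matches the description. The brooch is at (362,233) and the crate at (211,232), with the shell at its far side. I'll check with a close crop.

Run:
```python
import cv2
a=cv2.imread("pics/top0.png")[190:280,170:400]
cv2.imwrite("pics/crop0.png",cv2.resize(a[:,110:],None,fx=6,fy=6,interpolation=cv2.INTER_CUBIC))
cv2.imwrite("pics/crop1.png",cv2.resize(a[:,:120],None,fx=6,fy=6,interpolation=cv2.INTER_CUBIC))
a=cv2.imread("pics/side0.png")[150:270,250:350]
cv2.imwrite("pics/crop2.png",cv2.resize(a,None,fx=5,fy=5,interpolation=cv2.INTER_CUBIC))
```

```text
(no output)
```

View pics/crop0.png

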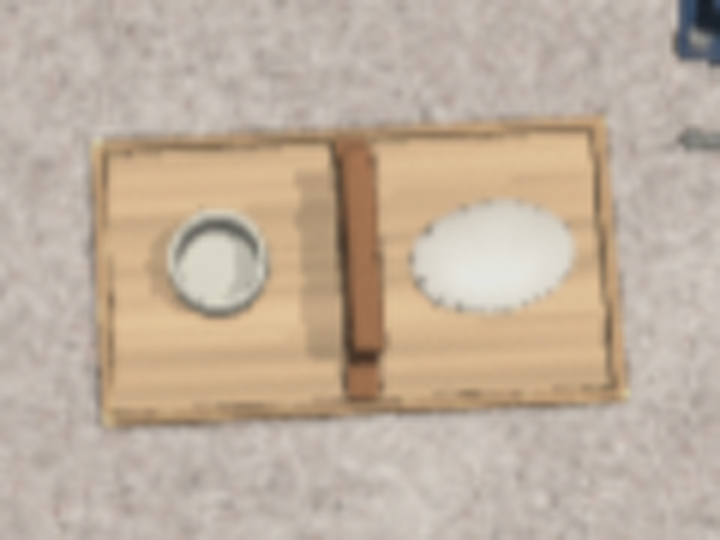

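View pics/crop1.png

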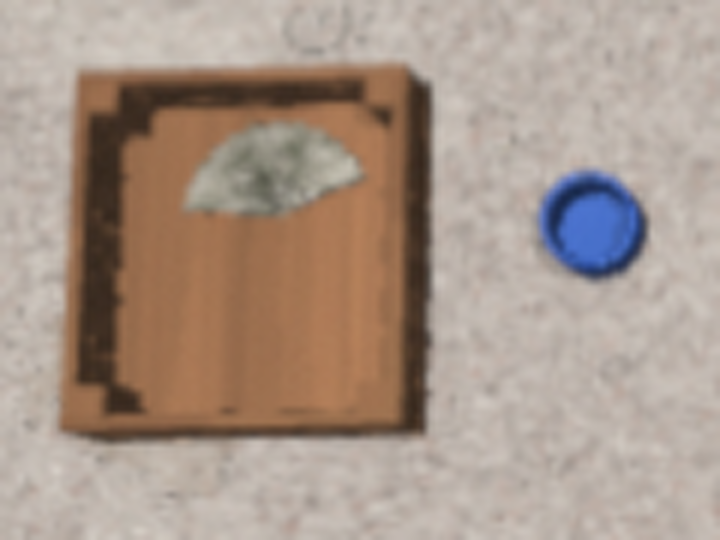

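View pics/crop2.png

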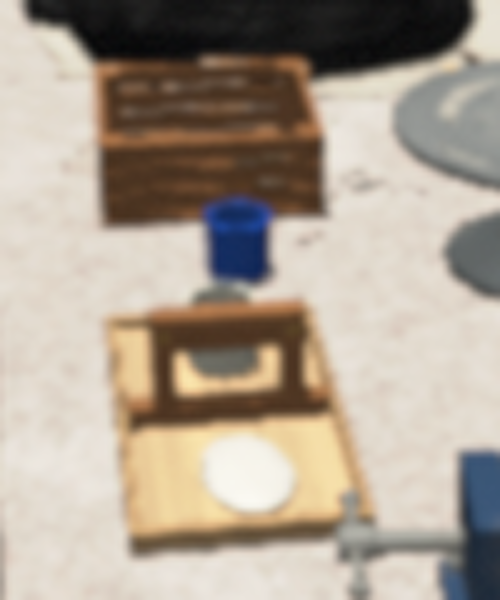

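```bash
cat > h.py <<'E'
import numpy as np, cv2
from scipy.spatial.transform import Rotation as R
def ray(c,px):
    f=200/np.tan(np.radians(c["vfov"])/2); K=np.array([[f,0,c["cx"]],[0,f,c["cy"]],[0,0,1]])
    u=cv2.undistortPoints(np.array(px,float).reshape(-1,1,2),K,np.array(c["dist"]))[:,0]
    d=np.c_[u[:,0],-u[:,1],-np.ones(len(u))]
    return R.from_quat(c["rotation"]).apply(d)
def atz(c,px,z):
    d=ray(c,px); p=np.array(c["position"]); t=(z-p[2])/d[:,2]
    return p+d*t[:,None]
def proj(c,P):
    f=200/np.tan(np.radians(c["vfov"])/2); K=np.array([[f,0,c["cx"]],[0,f,c["cy"]],[0,0,1]])
    q=R.from_quat(c["rotation"]).inv().apply(np.atleast_2d(P)-c["position"])*[1,-1,-1]
    return cv2.projectPoints(q,np.zeros(3),np.zeros(3),K,np.array(c["dist"]))[0][:,0]
E
python3 - <<'E'
from plant import *
from h import *
np.set_printoptions(precision=4,suppress=True)
c=read_camera("top"); s=read_camera("side")
f=lambda l,o,z:atz(c,np.array(l)/6+o,z)
A=f([(97,140),(605,118),(626,400),(105,424)],(280,190),.015);print(A,A.mean(0))
print(np.linalg.norm(A-np.roll(A,-1,0),axis=1))
y=A[0]+A[3]-A[1]-A[2];print("yaw of y",np.arctan2(y[1],y[0])-np.pi/2)
B=f([(340,145),(374,145),(382,350),(353,350)],(280,190),.076);print("bar",B,B.mean(0))
print("beaker",f([(217,262),(168,262),(266,262),(217,212),(217,315)],(280,190),.049))
print("brooch",f([(493,256)],(280,190),.014))
C=f([(80,72),(405,66),(405,428),(62,430)],(170,190),.06);print("crate",C,C.mean(0),np.linalg.norm(C-np.roll(C,-1,0),axis=1))
print("blue",f([(592,223)],(170,190),.042))
print("shell",f([(185,210),(365,178),(280,122),(275,215)],(170,190),.015))
g=lambda l,z:atz(s,np.array(l)/5+(250,150),z)
print("side bar top",g([(155,312),(300,305)],.076)); 
print("side beaker top",g([(222,292)],.049),"corners",g([(132,540),(372,518)],.015))
print("crate side",g([(100,65),(308,60),(325,138),(102,145)],.06))
E
```

```text
[[ 0.5041  0.0888  0.015 ]
 [ 0.5245 -0.1307  0.015 ]
 [ 0.4032 -0.1418  0.015 ]
 [ 0.3824  0.0779  0.015 ]] [ 0.4536 -0.0264  0.015 ]
[0.2204 0.1218 0.2207 0.1222]
yaw of y 0.09376864649674399
bar [[ 0.4955 -0.0147  0.076 ]
 [ 0.4962 -0.0286  0.076 ]
 [ 0.4127 -0.035   0.076 ]
 [ 0.4121 -0.0233  0.076 ]] [ 0.4541 -0.0254  0.076 ]
beaker [[0.4488 0.0336 0.049 ]
 [0.4478 0.0539 0.049 ]
 [0.4498 0.0132 0.049 ]
 [0.4698 0.0346 0.049 ]
 [0.4268 0.0324 0.049 ]]
brooch [[ 0.4621 -0.0839  0.014 ]]
crate [[0.5106 0.3719 0.06  ]
 [0.5199 0.2351 0.06  ]
 [0.3699 0.2214 0.06  ]
 [0.3617 0.3616 0.06  ]] [0.4405 0.2975 0.06  ] [0.1371 0.1507 0.1404 0.1493]
blue [[0.4603 0.154  0.042 ]]
shell [[0.4612 0.334  0.015 ]
 [0.479  0.2573 0.015 ]
 [0.5018 0.2967 0.015 ]
 [0.461  0.2947 0.015 ]]
side bar top [[ 0.4176 -0.0356  0.076 ]
 [ 0.4942 -0.031   0.076 ]]
side beaker top [[0.4528 0.0348 0.049 ]] corners [[ 0.4071 -0.154   0.015 ]
 [ 0.5254 -0.1406  0.015 ]]
crate side [[0.3686 0.3552 0.06  ]
 [0.5166 0.3599 0.06  ]
 [0.5213 0.2222 0.06  ]
 [0.3768 0.2162 0.06  ]]
```

The pale beaker is in the carrier's left bay. Its measured size and the other fits agree: carrier 122x221 mm, crate 150x139 mm, bar 84x13 mm. The carrier is at (0.454,-0.026) with yaw 0.094, and the beaker at (0.449,0.034).

I'll pinch the beaker along the carrier's x, partly opened, and approach in an arc above it.

```bash
cat >> h.py <<'E'
def rel(s,targets):
    """targets: (x,y,z,yaw of tool x), tool down"""
    R0=R.from_quat(s["tcp_rot"])
    for x,y,z,yaw in targets:
        Rt=R.from_matrix(np.array([[np.cos(yaw),np.sin(yaw),0],[np.sin(yaw),-np.cos(yaw),0],[0,0,-1]]).T)
        print(np.round((R0.inv()*Rt).as_rotvec(),3), np.round(R0.inv().apply(np.array([x,y,z])-s["eef_pos"]),4))
E
python3 - <<'E'
from plant import *
from h import *
s=get_state()
rel(s,[(.40,-.45,.22,.7),(.48,-.2,.2,1.2),(.449,.034,.16,1.665)])
E
```

```text
[-0.001 -0.001 -0.445] [ 0.2736 -0.1383  0.0107]
[-0.001 -0.001 -0.945] [ 0.414  -0.36    0.0311]
[-1.00e-03 -1.00e-03 -1.41e+00] [ 0.443  -0.5942  0.0714]
```

arm_command:
  steps:
    - [[0,0,-0.15],[0.09,-0.045,0.0],0.6]
    - [[0,0,-0.3],[0.18,-0.09,0.0],0.6]
    - [[0,0,-0.445],[0.274,-0.138,0.01],0.6]
    - [[0,0,-0.445],[0.274,-0.138,0.01],0.6]
    - [[0,0,-0.6],[0.32,-0.21,0.015],0.6]
    - [[0,0,-0.77],[0.37,-0.285,0.02],0.6]
    - [[0,0,-0.945],[0.414,-0.36,0.03],0.6]
    - [[0,0,-0.945],[0.414,-0.36,0.03],0.6]
    - [[0,0,-1.1],[0.425,-0.44,0.045],0.6]
    - [[0,0,-1.25],[0.435,-0.52,0.06],0.6]
    - [[0,0,-1.41],[0.443,-0.594,0.071],0.6]
    - [[0,0,-1.41],[0.443,-0.594,0.071],0.6]
  force: 25

```text
time: 1.7
eef_pos: [0.4522, -0.012, 0.1678]
tcp_rot: [0.673, 0.74, 0.001, -0.0]
contact_force: [-0.2, 0.3, 0.0]
opening: 0.803
```

Run:
```python
from plant import *
from h import *
s=get_state();print(s["time"],s["eef_pos"],s["opening"],s["qpos"])
rel(s,[(.449,.034,.16,1.665),(.449,.034,.07,1.665),(.449,.034,.018,1.665)])
for n in("top","side"):
    c=read_camera(n); cv2.imwrite(f"pics/{n}1.png",cv2.resize(c["frame"][130:290,200:440,::-1],None,fx=3,fy=3))
```

```text
1.7 [ 0.45224417 -0.01203274  0.16775275] 0.8027496438513442 [-2.52408395e-01 -1.56827914e-01  2.16433301e+00  1.72889385e-03
  1.13387763e+00 -3.47712937e-01]
[ 0.001 -0.001  0.   ] [0.0461 0.0011 0.0078]
[ 0.001 -0.001  0.   ] [0.046  0.001  0.0978]
[ 0.001 -0.001  0.   ] [0.0459 0.001  0.1498]
```

View pics/side1.png

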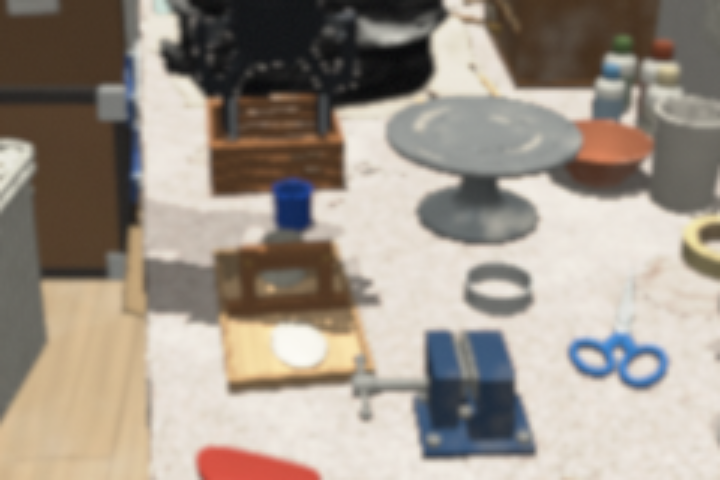

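View pics/top1.png

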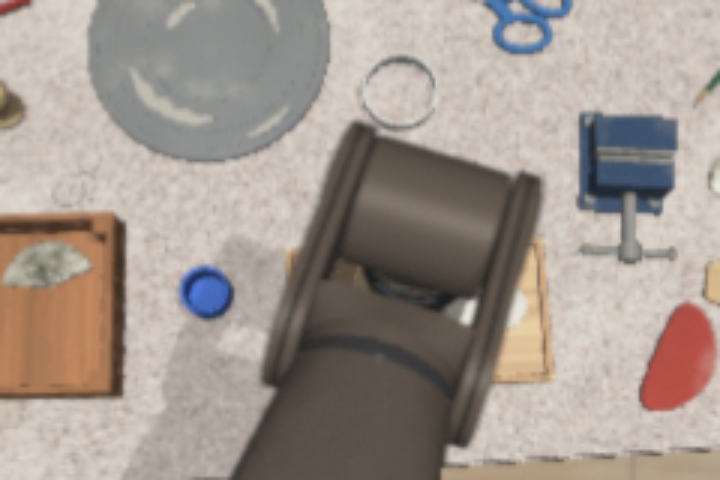

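Opening command 0.6 gives 80 % open, and the arm was still catching up with its target. I'll settle over the beaker and narrow the opening before descending.

arm_command:
  steps:
    - [[0,0,0],[0.046,0.001,0.008],0.4]
    - [[0,0,0],[0.046,0.001,0.008],0.4]
    - [[0,0,0],[0.046,0.001,0.008],0.4]

```text
time: 2.17
eef_pos: [0.4471, 0.0366, 0.1586]
tcp_rot: [0.67, 0.742, 0.0, -0.002]
contact_force: [-0.2, -0.8, -0.4]
opening: 0.702
```

Run:
```python
from plant import *
from h import *
s=get_state();print(s["time"],s["eef_pos"],s["opening"],s["qpos"],s["dq"])
rel(s,[(.449,.034,.16,1.665),(.449,.034,.07,1.665),(.449,.034,.018,1.665)])
for n in("top","side"):
    c=read_camera(n); cv2.imwrite(f"pics/{n}2.png",cv2.resize(c["frame"][130:290,200:440,::-1],None,fx=3,fy=3))
```

```text
2.175 [0.44712258 0.03656983 0.15864433] 0.7022963253398091 [-0.14683388 -0.15251404  2.1785471   0.00309146  1.11907001 -0.24942732] [-0.02122004 -0.00151843 -0.00874877  0.00062388  0.00155246  0.00236322]
[-0.003 -0.004  0.007] [-0.0027  0.0016 -0.0014]
[-0.003 -0.004  0.007] [-0.0031  0.0018  0.0886]
[-0.003 -0.004  0.007] [-0.0032  0.002   0.1406]
```

View pics/side2.png

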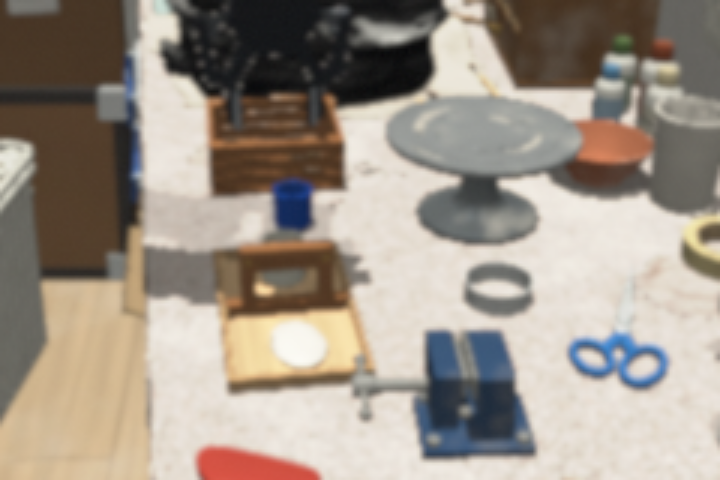

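Run:
```python
from plant import *
from h import *
c=read_camera("side");s=get_state()
print((proj(c,[s["eef_pos"],s["eef_pos"]+[.035,0,0.005],s["eef_pos"]-[.035,0,-.005]])-[200,130])*3)
```

```text
[[275.10401358 127.46282395]
 [313.96274739 121.8160788 ]
 [235.9147486  122.87217392]]
```

arm_command:
  steps:
    - [[0,0,0.005],[-0.003,0.002,0.03],0.4]
    - [[0,0,0.005],[-0.003,0.002,0.06],0.4]
    - [[0,0,0.005],[-0.003,0.002,0.09],0.4]
    - [[0,0,0.005],[-0.003,0.002,0.09],0.4]
    - [[0,0,0.005],[-0.003,0.002,0.09],0.4]

```text
time: 2.95
eef_pos: [0.4503, 0.0328, 0.0699]
tcp_rot: [0.673, 0.739, 0.001, -0.002]
contact_force: [-0.1, -0.3, -0.2]
opening: 0.703
```

Run:
```python
from plant import *
from h import *
s=get_state();print(s["time"],s["eef_pos"],s["opening"])
rel(s,[(.449,.034,.018,1.665)])
c=read_camera("side"); cv2.imwrite(f"pics/side3.png",cv2.resize(c["frame"][150:270,240:380,::-1],None,fx=5,fy=5))
```

```text
2.95 [0.45034868 0.03283529 0.06989067] 0.7027170346943002
[-0.001 -0.003 -0.001] [ 0.0011 -0.0012  0.0519]
```

View pics/side3.png

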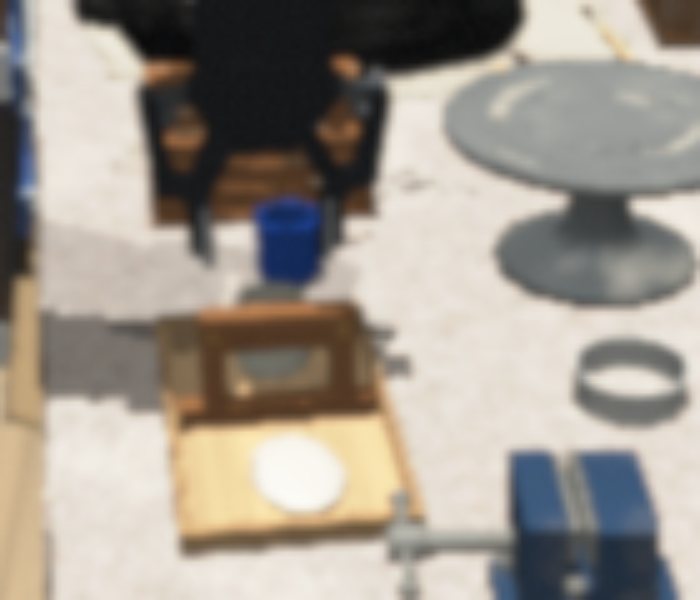

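The fingers (crop columns 203 and 335) straddle the beaker (about 270) with the right spacing, and the projected TCP matches the picture. Now I'll descend and close.

arm_command:
  steps:
    - [[0,0,0],[0.001,-0.001,0.025],0.4]
    - [[0,0,0],[0.001,-0.001,0.051],0.4]
    - [[0,0,0],[0.001,-0.001,0.051],0.4]
    - [[0,0,0],[0.001,-0.001,0.051],0.4]
    - [[0,0,0],[0.001,-0.001,0.051],-1]
    - [[0,0,0],[0.001,-0.001,0.051],-1]
    - [[0,0,0],[0.001,-0.001,0.051],-1]
    - [[0,0,0],[0.001,-0.001,0.051],-1]
  force: 25

```text
time: 4.0
eef_pos: [0.451, 0.0338, 0.0211]
tcp_rot: [0.673, 0.739, 0.002, 0.0]
contact_force: [-1.9, -0.1, 6.8]
opening: 0.486
```

Run:
```python
from plant import *
from h import *
s=get_state();print(s["time"],s["eef_pos"],s["opening"],s["contact_force"])
rel(s,[(.449,.034,.20,1.665),(.43,.16,.20,2.4),(.416,.295,.18,3.235)])
c=read_camera("side"); cv2.imwrite(f"pics/side4.png",cv2.resize(c["frame"][150:270,240:380,::-1],None,fx=5,fy=5))
```

```text
4.0 [0.45102061 0.03375561 0.02110348] 0.48616508392358054 [-1.9176156  -0.09441061  6.84285367]
[ 0.003 -0.002 -0.   ] [ 0.0008 -0.0015 -0.1789]
[ 0.004 -0.001 -0.735] [ 0.1281 -0.0086 -0.1786]
[ 0.004  0.    -1.57 ] [ 0.2637 -0.01   -0.1583]
```

View pics/side4.png

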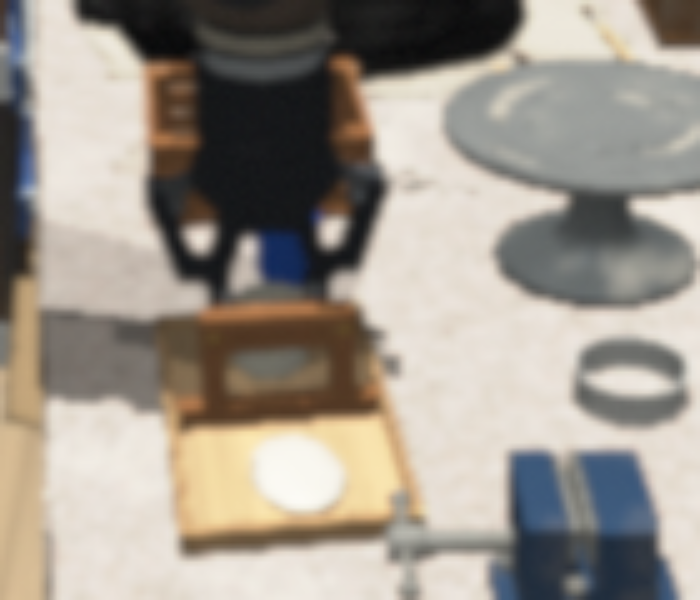

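Opening is 41 mm, so the beaker is held. I'll lift slowly and check.

arm_command:
  steps:
    - [[0,0,0],[0.0,0.0,-0.015],-1]
    - [[0,0,0],[0.0,0.0,-0.035],-1]
    - [[0,0,0],[0.0,0.0,-0.07],-1]
    - [[0,0,0],[0.0,0.0,-0.11],-1]
    - [[0,0,0],[0.0,0.0,-0.15],-1]
    - [[0,0,0],[0.0,0.0,-0.16],-1]
    - [[0,0,0],[0.0,0.0,-0.16],-1]

```text
time: 4.92
eef_pos: [0.4507, 0.0333, 0.1816]
tcp_rot: [0.673, 0.739, 0.002, 0.001]
contact_force: [0.0, -0.0, 0.1]
opening: 0.483
```

Run:
```python
from plant import *
from h import *
s=get_state();print(s["time"],s["eef_pos"],s["opening"],s["contact_force"],s["qpos"])
rel(s,[(.43,.16,.18,2.4),(.416,.295,.18,3.235)])
c=read_camera("side"); cv2.imwrite(f"pics/side5.png",cv2.resize(c["frame"][150:270,240:380,::-1],None,fx=5,fy=5))
```

```text
4.925 [0.45067201 0.03334683 0.18158878] 0.4833683966198379 [ 0.01835847 -0.01980407  0.10034837] [-0.15297587 -0.17745085  2.15507822  0.00319685  1.16033407 -0.24796163]
[ 0.005 -0.    -0.735] [ 0.128  -0.0087  0.0018]
[ 0.005  0.002 -1.57 ] [ 0.2637 -0.01    0.0021]
```

View pics/side5.png

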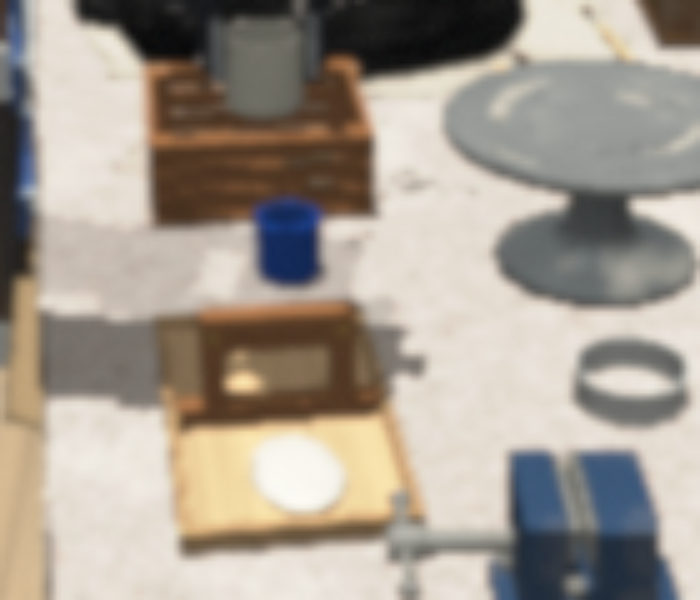

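The beaker is in the jaws (crop 262,70), the bay is empty and the carrier hasn't moved. Next: over to the crate, turning the jaws along the crate's y.

arm_command:
  steps:
    - [[0,0,-0.15],[0.03,-0.002,0],-1]
    - [[0,0,-0.3],[0.06,-0.004,0],-1]
    - [[0,0,-0.45],[0.09,-0.006,0],-1]
    - [[0,0,-0.6],[0.12,-0.008,0],-1]
    - [[0,0,-0.75],[0.15,-0.01,0],-1]
    - [[0,0,-0.9],[0.18,-0.01,0],-1]
    - [[0,0,-1.05],[0.21,-0.01,0],-1]
    - [[0,0,-1.2],[0.23,-0.01,0],-1]
    - [[0,0,-1.35],[0.25,-0.01,0],-1]
    - [[0,0,-1.5],[0.26,-0.01,0],-1]
    - [[0,0,-1.57],[0.264,-0.01,0],-1]
    - [[0,0,-1.57],[0.264,-0.01,0],-1]

```text
time: 6.48
eef_pos: [0.414, 0.2951, 0.1786]
tcp_rot: [-0.046, 0.999, 0.001, -0.001]
contact_force: [-0.4, 0.2, -1.2]
opening: 0.48
```

arm_command:
  steps:
    - [[0,0,0],[0,0,0],-1]
    - [[0,0,0],[0,0,0],-1]

```text
time: 6.72
eef_pos: [0.4136, 0.2946, 0.1777]
tcp_rot: [-0.046, 0.999, 0.0, -0.002]
contact_force: [-0.0, -0.0, -1.0]
opening: 0.485
```

Run:
```python
from plant import *
from h import *
s=get_state();print(s["time"],s["eef_pos"],s["opening"],s["contact_force"],s["qpos"])
rel(s,[(.416,.295,.08,3.235),(.416,.295,.032,3.235)])
for n,(a,b) in dict(side=(130,240),top=(160,170)).items():
    c=read_camera(n); cv2.imwrite(f"pics/{n}6.png",cv2.resize(c["frame"][a:a+120,b:b+140,::-1],None,fx=5,fy=5))
```

```text
6.725 [0.41355753 0.29464064 0.17766648] 0.4853834190298352 [-0.00184764 -0.04184848 -0.97498432] [ 0.41801965 -0.03146792  2.02979058  0.00213972  1.14702006 -1.24538119]
[ 0.001 -0.004 -0.002] [-0.0029  0.0001  0.0977]
[ 0.001 -0.004 -0.002] [-0.0031  0.      0.1457]
```

View pics/side6.png

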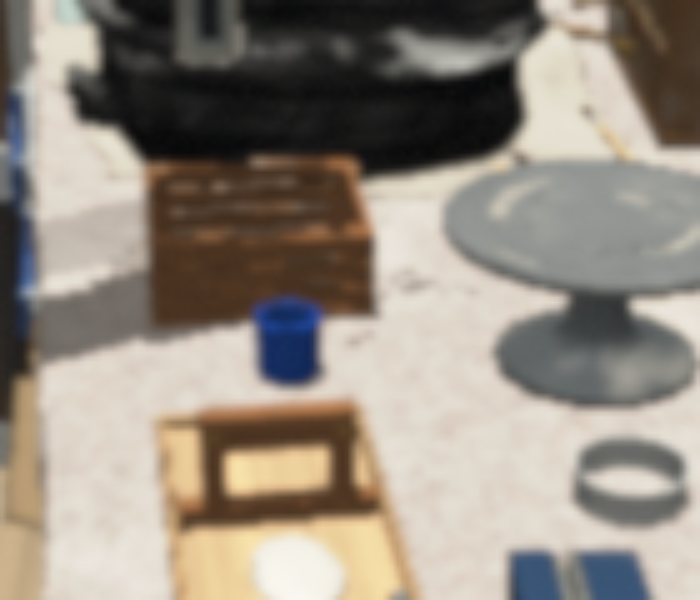

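View pics/top6.png

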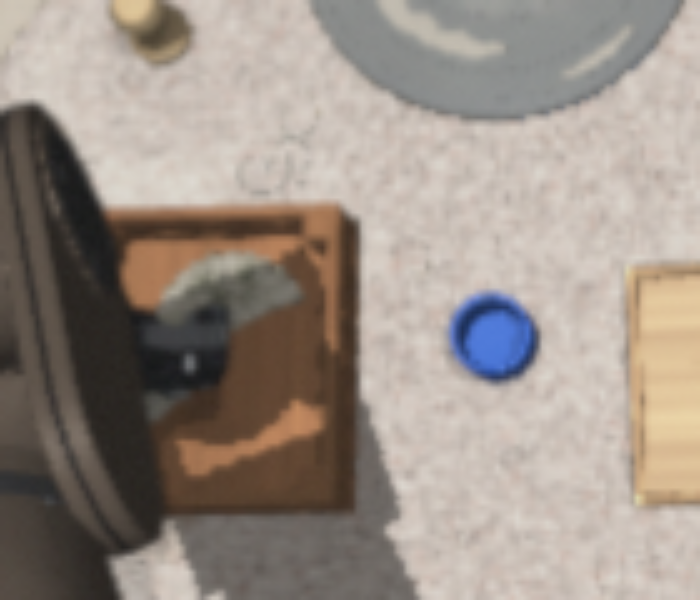

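The beaker is held over the crate's empty near half. I'll lower it and release low.

arm_command:
  steps:
    - [[0,0,0],[-0.002,0.0,0.04],-1]
    - [[0,0,0],[-0.002,0.0,0.08],-1]
    - [[0,0,0],[-0.002,0.0,0.11],-1]
    - [[0,0,0],[-0.002,0.0,0.135],-1]
    - [[0,0,0],[-0.002,0.0,0.147],-1]
    - [[0,0,0],[-0.002,0.0,0.147],-1]
    - [[0,0,0],[-0.002,0.0,0.147],-1]

```text
time: 7.7
eef_pos: [0.4165, 0.2955, 0.0325]
tcp_rot: [-0.046, 0.999, 0.001, -0.0]
contact_force: [-0.5, 0.3, -0.6]
opening: 0.477
```

arm_command:
  steps:
    - [[0,0,0],[0,0,0],0.3]
    - [[0,0,0],[0,0,0],0.3]
    - [[0,0,0],[0,0,0],0.3]
    - [[0,0,0],[0,0,0],0.3]

```text
time: 8.2
eef_pos: [0.4165, 0.2956, 0.0326]
tcp_rot: [-0.046, 0.999, 0.001, -0.0]
contact_force: [-0.1, -0.6, 0.2]
opening: 0.648
```

arm_command:
  steps:
    - [[0,0,0],[0,0,-0.02],0.3]
    - [[0,0,0],[0,0,-0.05],0.3]
    - [[0,0,0],[0,0,-0.09],0.3]
    - [[0,0,0],[0,0,-0.13],0.3]
    - [[0,0,0],[0,0,-0.14],0.3]

```text
time: 8.82
eef_pos: [0.4182, 0.2961, 0.1758]
tcp_rot: [-0.046, 0.999, 0.002, 0.002]
contact_force: [0.5, -0.5, -0.4]
opening: 0.649
```

Run:
```python
from plant import *
from h import *
s=get_state();print(s["time"],s["eef_pos"],s["opening"],s["contact_force"],s["qpos"])
rel(s,[(.42,.12,.175,3.235),(.454,-.026,.16,3.235)])
```

```text
8.825 [0.41816875 0.29606016 0.17582595] 0.6488468883880064 [ 0.53497554 -0.54121854 -0.37090594] [ 0.41688414 -0.0242501   2.02634745  0.00213415  1.13341864 -1.24682042]
[ 0.004  0.005 -0.001] [ 1.440e-02 -1.755e-01  1.000e-04]
[ 0.004  0.005 -0.001] [-0.006  -0.324   0.0146]
```

arm_command:
  steps:
    - [[0,0,0],[0.0,-0.05,0.0],0.3]
    - [[0,0,0],[0.0,-0.1,0.0],0.3]
    - [[0,0,0],[0.0,-0.15,0.0],0.3]
    - [[0,0,0],[0.0,-0.2,0.0],0.3]
    - [[0,0,0],[-0.003,-0.25,0.005],0.3]
    - [[0,0,0],[-0.006,-0.3,0.01],0.3]
    - [[0,0,0],[-0.006,-0.324,0.015],0.3]
    - [[0,0,0],[-0.006,-0.324,0.015],0.3]
    - [[0,0,0],[-0.006,-0.324,0.015],0.3]

```text
time: 9.95
eef_pos: [0.4534, -0.0253, 0.1588]
tcp_rot: [-0.046, 0.999, 0.002, 0.002]
contact_force: [0.4, 0.5, -0.3]
opening: 0.649
```

Run:
```python
from plant import *
from h import *
s=get_state();print(s["time"],s["eef_pos"],s["opening"],s["contact_force"],s["qpos"])
rel(s,[(.454,-.026,.10,3.235),(.454,-.026,.045,3.235)])
for n,(a,b) in dict(side=(130,240),top=(170,170)).items():
    c=read_camera(n); cv2.imwrite(f"pics/{n}7.png",cv2.resize(c["frame"][a:a+120,b:b+140,::-1],None,fx=5,fy=5))
```

```text
9.95 [ 0.45340884 -0.02532636  0.15878647] 0.6489731522569558 [ 0.41574802  0.46417738 -0.25754199] [-0.28309981 -0.14224206  2.16932066  0.00641249  1.11299304 -1.94877822]
[ 0.005  0.004 -0.001] [-0.0003 -0.001   0.0588]
[ 0.005  0.004 -0.001] [-1.000e-04 -1.300e-03  1.138e-01]
```

View pics/side7.png

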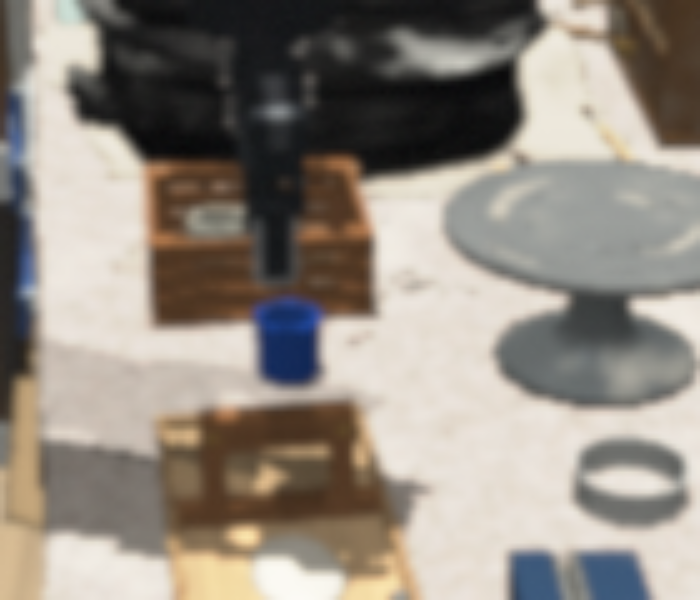

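View pics/top7.png

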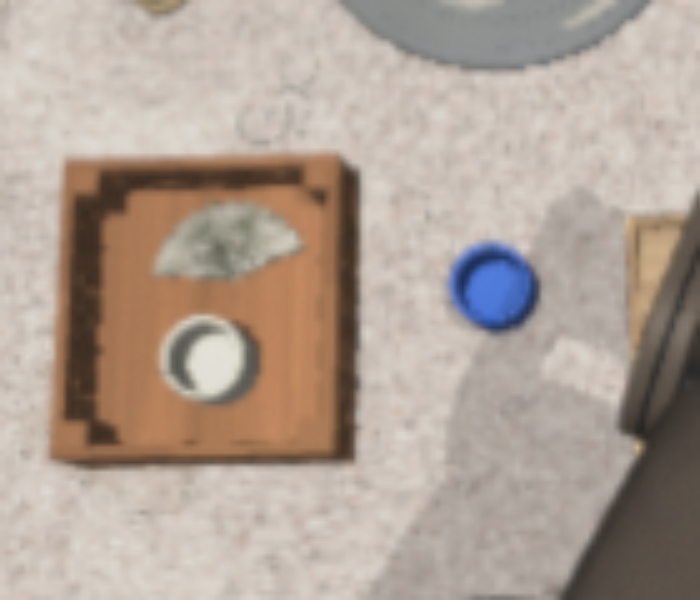

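The beaker stands in the crate beside the shell, and the carrier's corner is still at (296,213), so it hasn't moved. Now I'll descend on the handle and grip it.

arm_command:
  steps:
    - [[0.003,0.003,0],[0,-0.001,0.03],0.3]
    - [[0.005,0.004,0],[0,-0.001,0.06],0.3]
    - [[0.005,0.004,0],[0,-0.001,0.09],0.3]
    - [[0.005,0.004,0],[0,-0.001,0.114],0.3]
    - [[0.005,0.004,0],[0,-0.001,0.114],0.3]
    - [[0.005,0.004,0],[0,-0.001,0.114],0.3]

```text
time: 10.8
eef_pos: [0.4551, -0.0251, 0.0463]
tcp_rot: [-0.047, 0.999, -0.001, 0.001]
contact_force: [1.1, -0.4, 0.7]
opening: 0.651
```

Run:
```python
from plant import *
from h import *
s=get_state();print(s["time"],s["eef_pos"],s["opening"],s["contact_force"])
rel(s,[(.454,-.026,.045,3.235)])
for n,(a,b) in dict(side=(150,240)).items():
    c=read_camera(n); cv2.imwrite(f"pics/{n}8.png",cv2.resize(c["frame"][a:a+120,b:b+140,::-1],None,fx=5,fy=5))
```

```text
10.8 [ 0.45505144 -0.02509991  0.04630335] 0.651347708493831 [ 1.09648093 -0.43686872  0.714661  ]
[-0.001  0.002  0.001] [ 0.0011 -0.0008  0.0013]
```

View pics/side8.png

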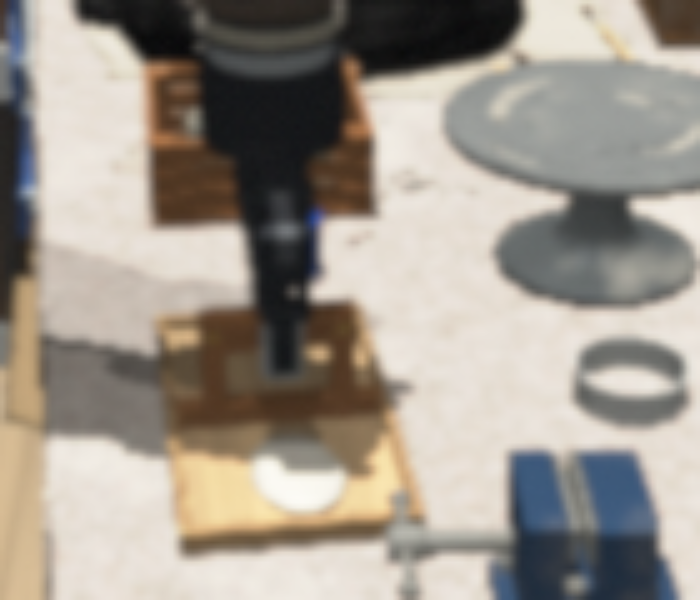

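The finger is centred between the posts. Next: close at 80 N, then lift slowly.

arm_command:
  steps:
    - [[0,0,0],[0,-0.001,0.001],-1]
    - [[0,0,0],[0,-0.001,0.001],-1]
    - [[0,0,0],[0,-0.001,0.001],-1]
    - [[0,0,0],[0,-0.001,0.001],-1]
    - [[0,0,0],[0,-0.001,0.001],-1]
    - [[0,0,0],[0,-0.001,0.001],-1]
  force: 80

```text
time: 11.6
eef_pos: [0.4561, -0.0264, 0.0466]
tcp_rot: [-0.047, 0.999, -0.001, 0.002]
contact_force: [-1.0, 2.3, 6.4]
opening: 0.148
```

arm_command:
  steps:
    - [[0,0,0],[0,0,-0.005],-1]
    - [[0,0,0],[0,0,-0.012],-1]
    - [[0,0,0],[0,0,-0.02],-1]
    - [[0,0,0],[0,0,-0.03],-1]
    - [[0,0,0],[0,0,-0.03],-1]
    - [[0,0,0],[0,0,-0.03],-1]

```text
time: 12.35
eef_pos: [0.4558, -0.0263, 0.0766]
tcp_rot: [-0.047, 0.999, -0.001, 0.002]
contact_force: [0.7, 0.6, -3.9]
opening: 0.151
```

Run:
```python
from plant import *
from h import *
s=get_state();print(s["time"],s["eef_pos"],s["opening"],s["contact_force"],s["wrist_torque"])
rel(s,[(.454,-.026,.245,3.235)])
for n,(a,b) in dict(side=(150,240)).items():
    c=read_camera(n); cv2.imwrite(f"pics/{n}9.png",cv2.resize(c["frame"][a:a+120,b:b+140,::-1],None,fx=5,fy=5))
```

```text
12.35 [ 0.45583664 -0.0263297   0.0765937 ] 0.15127667932139607 [ 0.68593801  0.56506229 -3.91855228] [ 0.02358104  0.01177909 -0.00490122]
[-0.002  0.004  0.001] [ 0.0011  0.0002 -0.1684]
```

View pics/side9.png

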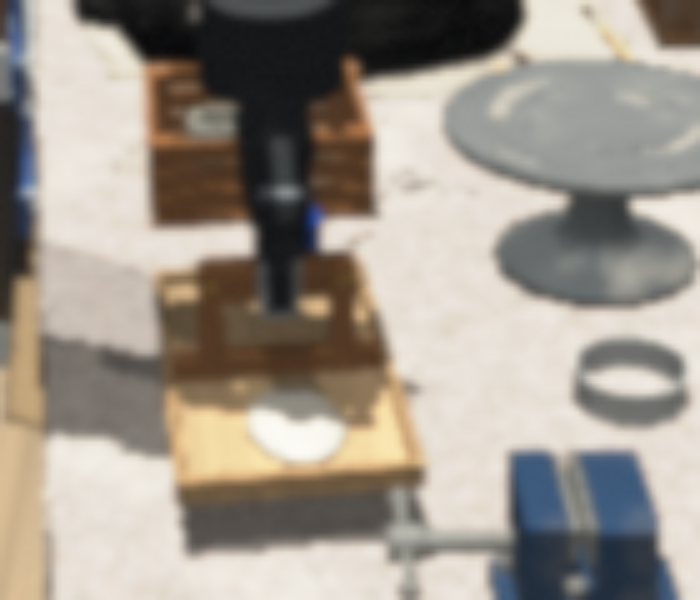

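The carrier hangs level with the brooch in it, and the measured weight of about 3.9 N is as expected. I'll go on lifting straight up to about 16 cm clearance.

arm_command:
  steps:
    - [[0,0,0],[0,0,-0.008],-1]
    - [[0,0,0],[0,0,-0.02],-1]
    - [[0,0,0],[0,0,-0.036],-1]
    - [[0,0,0],[0,0,-0.054],-1]
    - [[0,0,0],[0,0,-0.072],-1]
    - [[0,0,0],[0,0,-0.09],-1]
    - [[0,0,0],[0,0,-0.106],-1]
    - [[0,0,0],[0,0,-0.118],-1]
    - [[0,0,0],[0,0,-0.126],-1]
    - [[0,0,0],[0,0,-0.13],-1]
    - [[0,0,0],[0,0,-0.13],-1]
    - [[0,0,0],[0,0,-0.13],-1]

```text
time: 13.9
eef_pos: [0.4548, -0.026, 0.2057]
tcp_rot: [-0.047, 0.999, -0.0, 0.001]
contact_force: [-0.4, -0.6, -4.0]
opening: 0.145
```

arm_command:
  steps:
    - [[0,0,0],[0,0,0],-1]
    - [[0,0,0],[0,0,0],-1]
    - [[0,0,0],[0,0,0],-1]
    - [[0,0,0],[0,0,0],-1]

```text
time: 14.4
eef_pos: [0.4548, -0.026, 0.2056]
tcp_rot: [-0.047, 0.999, -0.0, 0.001]
contact_force: [1.0, -0.6, -3.7]
opening: 0.152
```

Run:
```python
from plant import *
from h import *
s=get_state();print(s["time"],s["eef_pos"],s["tcp_rot"],s["opening"],s["contact_force"],s["wrist_torque"],abs(s["dq"]).max())
c=read_camera("side"); cv2.imwrite(f"pics/side10.png",cv2.resize(c["frame"][100:340,230:500,::-1],None,fx=2.5,fy=2.5))
# expected rim corners/underside corners
x,y,_=s["eef_pos"];z=s["eef_pos"][2]-.0456
a=.094
P=[[x+u*np.cos(a)-v*np.sin(a),y+u*np.sin(a)+v*np.cos(a),z+h] for u,v,h in [(-.062,-.112,.015),(.062,-.112,.015),(-.062,-.112,0),(.062,-.112,0),(-.062,.112,.015)]]
print((proj(c,P)-[230,100])*2.5)
c=read_camera("top"); cv2.imwrite(f"pics/top10.png",c["frame"][:,:,::-1])
```

```text
14.4 [ 0.45483494 -0.02602244  0.20563424] [-4.69448331e-02  9.98896810e-01 -4.45121525e-04  1.07106267e-03] 0.15216020581640557 [ 0.97629874 -0.59752395 -3.72301651] [ 0.01463873  0.04017971 -0.03062302] 0.001553321365241668
[[105.54581375 243.60337153]
 [240.61610553 235.61743117]
 [106.26449517 258.27999712]
 [240.2580727  250.07771963]
 [ 95.56469409 153.0878811 ]]
```

View pics/side10.png

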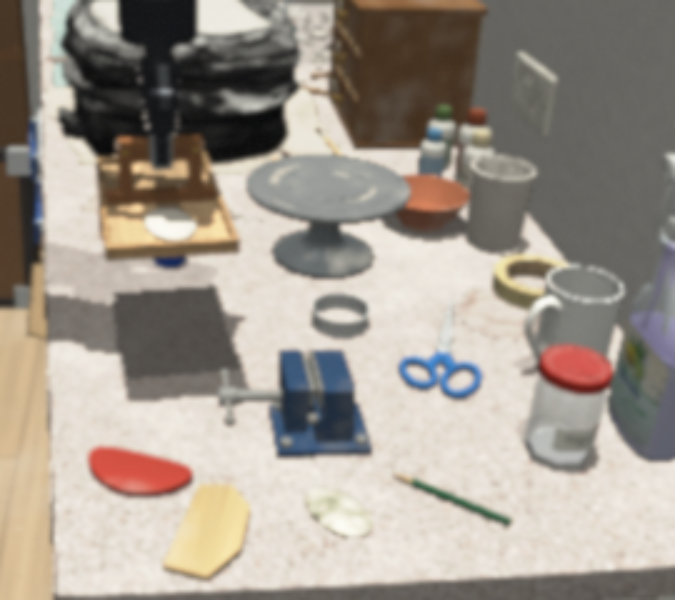

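View pics/top10.png

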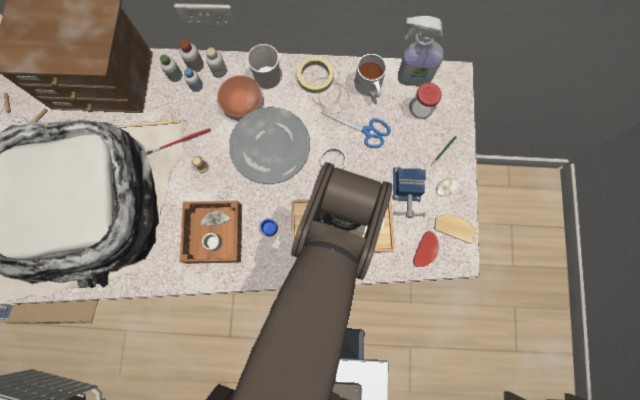

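The carrier's near corners appear at (108,250) and (238,243). The pose predicted for a level carrier 16 cm up gives (106,251) and (240,243), so they agree. The brooch is in its bay at (170,222), the beaker in the crate at (211,241) in the top view, and nothing else moved. Handing in.

Run:
```python
from plant import *
print(sign_off()); s=get_state(); print(s["time"],s["eef_pos"],s["opening"],s["contact_force"])
```

```text
the job is handed in; nothing more can be done
None
the job is handed in; nothing more can be done
```

The job is done and handed in at about 14.5 s of the 56 s allowed. The arm is holding the carrier by its handle about 16 cm above the worktop.

- **Beaker:** I took the pale beaker out of the carrier's left bay and released it low in the reject crate, where it stands upright beside the shell. The carrier stayed standing where it was.
- **Carrier:** It is pinched across its grip bar at 80 N. The last pictures show it level, within 1–2 px of the predicted corners, with the brooch in its bay. The force reading of 3.7–4.0 N is about the carrier's weight, and the arm was at rest.
- **Surroundings:** The tools, the blue look-alike and the shell look undisturbed in the last pictures.

One reading stood out: about 6–7 N of upward contact each time the jaws closed, at the beaker and again at the handle. It is well below the 40 N limit and was gone after lifting. No checks failed or disagreed.

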